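Hang the sample plate on the stage's twin shoulder studs and lock it

ROBOT

A 6-joint arm with a two-finger parallel gripper is mounted at the origin on a cart in front of the work surface, level with it; the furniture and walls round the work are solid. World frame = base frame: x ahead of the robot, y to its left, z up, the work surface at z = 0. Lengths are in m, angles in rad, forces in N, time in s.
With the tool pointing down it reaches from about 0.375 to 0.9 m from the base axis. Payload 3.1 kg.
Tool frame: the origin (TCP) lies on the centre line of the jaws, within the pads' length; the fingertips stand 22 mm ahead of it and the grasp point (between the pads) lies 3 mm ahead of it; z points along the fingers, y is the line along which they close (so a half turn about z gives the same grasp; the last joint's range is limited). The gripper opens to 85 mm and grips with 20 to 120 N. Pads are 22 mm wide; open, the fingers measure 114 mm over their backs; the gripper's body (76 mm by 85 mm) begins 54 mm behind the grasp point. The pads swing forward as they close: fully open they stand 13 mm farther back than shut.
Start: joints at [-1.294, 0.527, 1.433, -0, 1.181, -0.178], TCP at [0.275, -0.561, 0.253] pointing down, gripper open.
Joint ranges: [-3.08, 3.08], [-0.75, 2.2], [0.22, 2.44], [-1.43, 4.57], [0, 2.65], [-2.85, 2.85]. Speed limits (rad/s): [2.79, 2.79, 3.14, 3.14, 3.14, 3.14].

INTERFACE

Orientations are given as a unit quaternion [x, y, z, w].
In Python, from station import sense, eyes, job gives the robot as it stands.
- The arm moves only by the tool shift_gripper, called after "Request:" by a JSON object that holds its "name" and its "arguments". Schema: {"type":"object","properties":{"segments":{"type":"object","properties":{"moves":{"type":"array","items":{"type":"array","items":{"type":"number"},"minItems":5,"maxItems":5},"minItems":1,"maxItems":20}},"additionalProperties":false,"required":["moves"]},"grip_force":{"type":"number"},"only":{"type":"string"},"quiet":{"type":"boolean"},"lines":{"type":"string"}},"required":["segments"],"additionalProperties":false}. segments is an object whose key "moves" holds a list of rows, 1 to 20 of them, each of 5 numbers: dx, dy, dz in a scale on which 1.0 is 500 mm, then a turn about the tool's z in fractions of the full range, 1 being 2 pi rad, then the opening from 0.0 (shut) to 1.0 (fully open); each row is the pose to reach, as a shift and turn from the pose commanded when the call began, along the tool's axes at that moment; what a row does not reach only later rows make up. A row lasts 1/10 s, in which the tool goes at most 0.05 m and 0.15 rad, less where a joint would pass 70% of its speed; a pose out of reach is approached as far as the arm can. The fingers move at their own pace and stop on an object; grip_force is the grip in N (left out, the last holds). Time passes only in rows, so rows that do not move let the fingers close. The tool returns the time, the measured TCP pose, the force, the opening and the grip force at its end. only (a regular expression) keeps the lines of the reply that match it, lines (a string "A,B") keeps lines A to B, and quiet returns only ok. No shift or turn number may pass 1 either way. Input that does not fit is refused with a message, and nothing moves.
- sense(): the state, without advancing time (a new reading comes with each control period).
- eyes.snapshot(name): name is "scene" or "top" or "wrist"; returns a dict with "pixels" (400x640x3 uint8, red, green, blue), "range_z" (400x640 float32, m along the optical axis (not along the pixel's ray), 0 where there is no reading), "fov_y" (degrees; the focal length in pixels is half the picture's height over the tangent of half this angle, whatever the lens; pixels are square), "cx", "cy" (the principal point, pixels), "k1" (the pictures are not rectified: a ray, as slopes to the right and down, at radius r is drawn at 1 + k1 r^2 times it, then the intrinsics apply), "R" (3x3) and "t" (3): a world point X has camera coordinates R X + t; the wrist camera has in their place "hand_eye" (4x4, takes a point from camera to tool coordinates, whose origin is the TCP and whose axes are the flange's). Camera axes: x right, y down, z forward; pixel columns grow to the right and rows downward; lengths in m; the calibration is good to about 2 mm. A picture is of the moment at which its call begins: read the wrist's pose just before it.
- job.sign_off(): hands the job in; it is judged then, once.
The state is a dict: "t": time; "q": joint angles; "qd": joint speeds; "tau": joint torques, N m; "tcp_pos": TCP position; "tool_rot": TCP orientation; "force": force on the tool from outside, world axes, zero at the start; "ft_torque": the same for the moment, N m; "finger_gap": opening from 0.0 (shut) to 1.0 (fully open); "gripper_force": force on a finger pad.
Only numpy, scipy, OpenCV 4.12 (cv2) and the standard library are available. Lean on these libraries where they do the work, as an engineer would, in place of code of your own. Each camera call takes 0.05 s, during which the arm holds its last target. There are 200 camera calls.

TASK

Mount the keyhole sample plate on the translation stage: bring both of its round holes down over both stud heads until the plate lies flat on the carriage, then push it away from the robot along the stage so that both slots run under the heads, fully home, and the brass lock pin springs up just in front of the plate's front edge. Feel your way in gently without forcing the plate against the studs, leave the things round the stage alone, and let go of the plate.

Things in the scene. Friction and masses are not known exactly. Their poses are not given: they have to be found in the camera images.
- plate: Loose aluminium sample plate, 70 (x) x 120 (y) x 6 mm, about 0.28 kg in all. Origin: middle of its underside; z up, -x its front edge. Two through keyholes, left and right. On its middle, square to it, a fixture block to grip it by: 30 (x) x 50 (y) mm, from 6 to 31 mm above the underside, with an orange chip carrier 28 x 34 x 7 mm on top. Starts flat on the bench left of the stage.
- hole_left (a point): Centre of the plate's left keyhole's round part, on the underside: plate x = +6, y = +42 mm; the right one is at y = -42 mm. Each: a round hole of 16 mm diameter, from which a slot 10 mm wide runs towards the plate's -x and ends in a half circle centred at plate x = -6 mm.
- plate_front (a point): Middle of the plate's front edge on its upper face, 35 mm from the plate's origin along -x and 6 mm up. It faces the stage's front (-x) when mounted.
- stage: Manual translation stage, fixed: grey base 156 (x) x 132 (y) x 10 mm, micrometer on its right (-y). Origin: middle of the base's underside; z up, x along the travel, away from the robot. On it a dark carriage 104 x 124 mm with two bright rest strips, tops 30 mm above the origin. Clamped, it does not yield, but it stands an unknown c = 2 to 20 mm in +x from its front stop: see or feel it.
- stage_front (a point): Middle of the base's front edge, top face (stage x = -78, z = 10 mm). How it fits: the holes drop over the heads, 1 mm to spare all round, with the plate square and its origin at stage x = c - 22, y = 0. Flat on the strips its origin is 30 mm above the stage's; then it slides 12 to 13 mm in stage +x (metal friction about 0.2) until the slot ends meet the shanks.
- lock_pin (a joint): Spring-loaded brass pin, 8 mm diameter, in the carriage top, 33 mm in front (-x) of the studs' line, y = 0. Value in m: 0 = up, 5 mm above the strips' level; 0.005 = pressed level. Spring 2.4 N up, about 5.5 N level. The plate presses it down when laid on the strips; it springs up just in front of the front edge when the plate is fully home and keeps it from sliding back.
- petri_dish: Covered petri dish, 61 mm diameter, 13 mm tall, at the stage's right front corner; leave it alone. Origin: middle of the underside.
- tweezers: Pointed tweezers, 123 mm long, lying to the left of the stage; leave them alone. Origin: middle of the underside.
- hex_keys: Blue folding hex key set, 25 x 85 x 20 mm, lying to the left of the stage; leave it alone. Origin: middle of the underside.
- stud_zero (a point): Fixed to the base: midway between the two studs, level with the rest strips, if the carriage stood at its front stop (stage x = -16, y = 0, z = 30 mm). The true studs are c further in +x (c: 2 to 20 mm, not measured), y = +42 and -42 mm. Studs: shank 8 mm diameter up to 8.3 mm above the strips, then a head 14 mm diameter, 5 mm tall (top at 13.3 mm, rim bevelled 0.5 mm).

How it is judged:
On the way:
1. both round holes are down over both stud heads: the plate lies flat on the carriage and holds the lock pin down (z of plate in the frame of stage below 0.0325 m and angle between plate's own z axis and vertical below 0.05 rad and value of joint lock_pin above 0.003 m and angle between the x axis of plate and the x axis of stage, either way round below 0.08 rad), for 0.1 s.
At the end, for the whole second after the job is handed in: Plate at rest flat on the carriage (origin 28 to 32 mm above the stage's, tilt under 0.04 rad), front edge to the stage's front, square within 0.06 rad, y within 3 mm, x -10 to +13 mm of the stage's origin, slots under the heads and lock pin up (under 1.5 mm) at its front edge (z of plate in the frame of stage between 0.028 and 0.032 m and x of plate in the frame of stage between -0.01 and 0.013 m and y of plate in the frame of stage between -0.003 and 0.003 m and x of plate_front in the frame of stage below -0.02 m and angle between plate's own z axis and vertical below 0.04 rad and angle between the x axis of plate and the x axis of stage, either way round below 0.06 rad and value of joint lock_pin below 0.0015 m and linear speed of plate below 0.01 m/s); the robot touches nothing.
It fails at once if the plate is forced against the studs or the stage with more than 55 N (contact force between plate and stage above 55 N).
It fails at once if the petri dish is moved by more than 15 mm (distance of petri_dish from where it was at the start of the episode above 0.015 m).
It fails at once if the tweezers are moved by more than 15 mm (distance of tweezers from where it was at the start of the episode above 0.015 m).
It fails at once if the hex key set is moved by more than 15 mm (distance of hex_keys from where it was at the start of the episode above 0.015 m).
It also fails if it takes over 54 s, if anything falls off the work surface, if the arm or the gripper's body presses on something with over 40 N, if the wrist force passes 120 N, or if a joint passes its speed limit or range.

## Working session

There is one attempt and no reset: what is moved stays moved. The work goes in short steps, Python scripts to look and compute and a tool call to move; the robot and the scene stay as the last step left them, time stands still between calls to the robot, and variables do not carry over. Pictures are saved under pics/ and viewed, at most 10 in all, crops included, and the job is handed in when it is done.

```bash
mkdir -p pics
```

Create h.py:
```python
import numpy as np,cv2
from station import sense,eyes,job
from scipy.spatial.transform import Rotation as Ro
def snap(n,save=None):
    s=sense(); d=eyes.snapshot(n)
    if n=="wrist":
        T=np.eye(4);T[:3,:3]=Ro.from_quat(s["tool_rot"]).as_matrix();T[:3,3]=s["tcp_pos"]
        M=T@np.array(d["hand_eye"])
    else:
        M=np.eye(4);R=np.array(d["R"]);M[:3,:3]=R.T;M[:3,3]=-R.T@np.array(d["t"])
    d["M"]=M; d["f"]=200/np.tan(np.radians(d["fov_y"])/2)
    f=d["f"];d["K"]=np.array([[f,0,d["cx"]],[0,f,d["cy"]],[0,0,1.]]);d["D"]=np.array([d["k1"],0,0,0.])
    if save: cv2.imwrite("pics/"+save,d["pixels"][:,:,::-1]); np.save("pics/"+save+".npy",d,allow_pickle=True)
    return d
def load(s): return np.load("pics/"+s+".npy",allow_pickle=True).item()
def rays(d,uv):
    p=cv2.undistortPoints(np.array(uv,float).reshape(-1,1,2),d["K"],d["D"])[:,0]
    return np.c_[p,np.ones(len(p))]@d["M"][:3,:3].T
def onz(d,uv,z):
    r=rays(d,uv);c=d["M"][:3,3];return c+r*((z-c[2])/r[:,2])[:,None]
def dep(d,uv):
    r=rays(d,uv);return np.array([d["M"][:3,3]+ri*d["range_z"][int(round(v)),int(round(u))] for ri,(u,v) in zip(r,uv)])
def cloud(d):
    v,u=np.mgrid[:400,:640];uv=np.c_[u.ravel(),v.ravel()]
    return (d["M"][:3,3]+rays(d,uv)*d["range_z"].reshape(-1,1)).reshape(400,640,3)
def proj(d,X):
    Mi=np.linalg.inv(d["M"]);r,_=cv2.Rodrigues(Mi[:3,:3]);return cv2.projectPoints(np.array(X,float).reshape(-1,1,3),r,Mi[:3,3],d["K"],d["D"])[0][:,0]
def tri(ds,uvs):
    A=np.zeros((3,3));b=np.zeros(3)
    for d,uv in zip(ds,uvs):
        r=rays(d,[uv])[0];r/=np.linalg.norm(r);P=np.eye(3)-np.outer(r,r);A+=P;b+=P@d["M"][:3,3]
    return np.linalg.solve(A,b)
```

Run:
```python
from h import *
s=sense();print(s)
for n in("top","scene"):
    d=snap(n,n+"0.png");print(n,d["f"],d["cx"],d["cy"],d["k1"],d["M"])
```

```text
{'t': 0.0, 'q': array([-1.29446164e+00,  5.28470019e-01,  1.43394324e+00, -1.09196024e-06,
        1.18143464e+00, -1.78488614e-01]), 'qd': array([-0.00036619,  0.00052507, -0.00028238, -0.00048031,  0.00090894,
       -0.0020648 ]), 'tau': array([-3.54888307e-04, -4.42355347e+01, -1.78024864e+01, -1.00816301e-04,
        8.47014278e-03,  1.96116241e-05]), 'tcp_pos': array([ 0.27440331, -0.56076149,  0.25231821]), 'tool_rot': array([ 9.74252552e-01,  2.25456634e-01, -5.56491048e-05, -1.12625096e-03]), 'force': array([-0.18285029,  0.53672295, -0.48604141]), 'ft_torque': array([-0.01571483, -0.03446241,  0.03984216]), 'gripper_force': 0.0, 'finger_gap': 0.9989330606555852}
top 434.9541430020933 317.3692604168511 207.43014441758388 -0.10787215243668662 [[-0.00415807 -0.99542773  0.09542716  0.46860019]
 [-0.9998112   0.00232704 -0.01929094  0.09031239]
 [ 0.01898067 -0.09548935 -0.99524947  0.90334915]
 [ 0.          0.          0.          1.        ]]
scene 506.860687629755 319.98773228289235 201.40504897755994 -0.10925326010867072 [[-7.78017470e-01 -4.36636905e-01  4.51704583e-01 -1.85026265e-04]
 [-6.28117174e-01  5.26255517e-01 -5.73170085e-01  7.61402784e-01]
 [ 1.25551828e-02 -7.29659745e-01 -6.83695125e-01  8.72809044e-01]
 [ 0.00000000e+00  0.00000000e+00  0.00000000e+00  1.00000000e+00]]
```

View pics/top0.png

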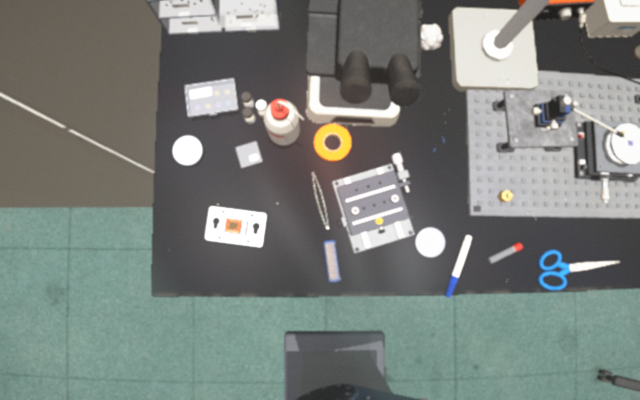

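View pics/scene0.png

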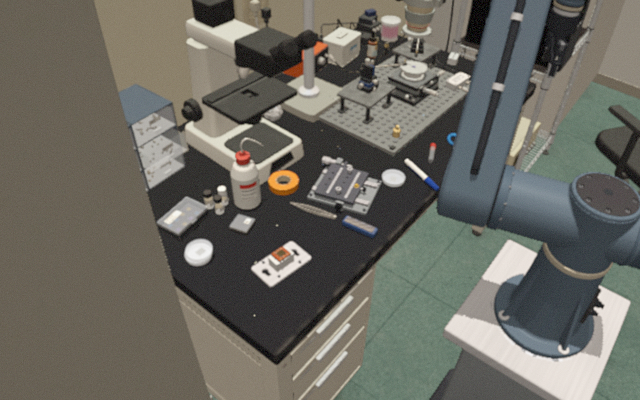

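The top view shows the plate at about (236,227), its holes near (211,225) and (257,229), and the stage at (373,208), slightly turned. Tweezers (320,200), hex keys (332,261), petri dish (430,242). Next I'll measure rough positions.

Run:
```python
from h import *
np.set_printoptions(precision=4,suppress=True)
d=load("top0.png");c=cloud(d);img=d["pixels"]
for n,uv in dict(plate=(236,227),stage=(373,208),hl=(211,225),hr=(257,229),petri=(430,242),tw=(320,200),hex=(332,261),stud1=(355,211),stud2=(394,198),orange=(332,142),bottle=(282,120)).items():
    print(n,dep(d,[uv])[0])
cr=img[160:280,190:460];cv2.imwrite("pics/c0.png",cv2.resize(cr,None,fx=2.9,fy=2.9,interpolation=cv2.INTER_CUBIC)[:,:,::-1])
# plate: white pixels
w=((img.min(2)>170)).astype(np.uint8);w[:,:195]=0;w[:,280:]=0;w[:200]=0;w[255:]=0
k=cv2.findContours(w,0,2)[0];k=max(k,key=cv2.contourArea)
b=cv2.boxPoints(cv2.minAreaRect(k));print(b);P=onz(d,b,.006);print(P,P.mean(0),[np.linalg.norm(P[i]-P[i-1]) for i in range(4)])
```

```text
plate [0.5127 0.2355 0.0398]
stage [ 0.5509 -0.0393  0.0301]
hl [0.5185 0.2926 0.0085]
hr [ 0.5106  0.1986 -0.0017]
petri [ 0.4816 -0.1588  0.0159]
tw [ 0.571   0.0672 -0.0018]
hex [0.4444 0.044  0.0193]
stud1 [ 0.5437 -0.0012  0.0437]
stud2 [ 0.5697 -0.0801  0.0432]
orange [0.6946 0.0412 0.0008]
bottle [0.7052 0.1397 0.1245]
[[203.4275 239.951 ]
 [208.0735 204.6413]
 [267.0524 212.4016]
 [262.4064 247.7113]]
[[0.4877 0.3085 0.006 ]
 [0.561  0.3001 0.006 ]
 [0.5446 0.1771 0.006 ]
 [0.4717 0.1862 0.006 ]] [0.5163 0.243  0.006 ] [np.float64(0.12328552600369641), np.float64(0.07373175166089171), np.float64(0.12412139724602228), np.float64(0.07338353744626011)]
```

View pics/c0.png

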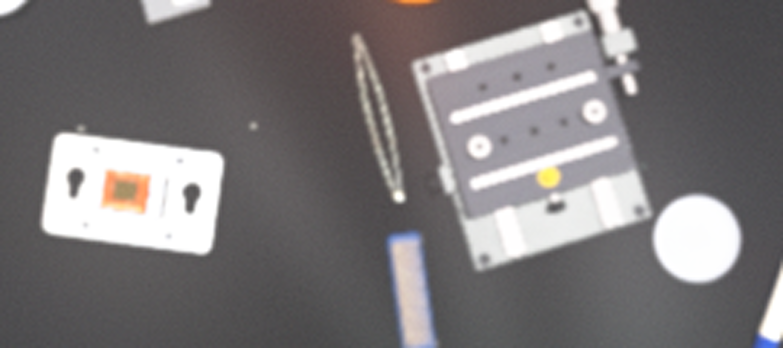

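Plate: centre about (0.516, 0.243), yaw ≈ -0.13, slots already facing the robot. Stud tops are at z ≈ 0.0435 as expected; stage yaw ≈ +0.32. I'll grip across the block's 30 mm (tool y along plate x) and first look at the stage from that orientation.

The manual's scale: shifts go in shares of 500 mm and turns go in shares of 2 pi rad. Converting my numbers, 0.48 m is 0.96, -0.34 m is -0.68, -1.434 rad is -0.2282.

Request:
{"name": "shift_gripper", "arguments": {"segments": {"moves":[[0.96,-0.68,0,-0.2282,1],[0.96,-0.68,0,-0.2282,1],[0.96,-0.68,0,-0.2282,1],[0.96,-0.68,0,-0.2282,1],[0.96,-0.68,0,-0.2282,1],[0.96,-0.68,0,-0.2282,1],[0.96,-0.68,0,-0.2282,1],[0.96,-0.68,0,-0.2282,1],[0.96,-0.68,0,-0.2282,1],[0.96,-0.68,0,-0.2282,1],[0.96,-0.68,0,-0.2282,1],[0.96,-0.68,0,-0.2282,1],[0.96,-0.68,0,-0.2282,1],[0.96,-0.68,0,-0.2282,1],[0.96,-0.68,0,-0.2282,1],[0.96,-0.68,0,-0.2282,1]]}}}

```text
t: 1.7
tcp_pos: [0.5558, -0.0464, 0.2532]
tool_rot: [0.587, 0.81, -0.0, -0.0]
force: [0.5, -0.1, 0.3]
finger_gap: 0.996
gripper_force: 0.0
```

Run:
```python
from h import *
d=snap("wrist","w1.png");print(d["hand_eye"],d["f"],d["M"],sense()["q"])
```

```text
[[-5.61059316e-04 -9.47872886e-01 -3.18648202e-01  8.19623906e-02]
 [ 9.99999838e-01 -5.63266424e-04 -8.52170309e-05 -1.09905574e-03]
 [-9.87089204e-05 -3.18648198e-01  9.47873048e-01 -1.20547502e-01]
 [ 0.00000000e+00  0.00000000e+00  0.00000000e+00  1.00000000e+00]] 297.135557834935 [[ 9.50659749e-01  2.94255546e-01  9.82838480e-02  5.29392637e-01]
 [ 3.10234913e-01 -9.01095303e-01 -3.02954705e-01  3.11485537e-02]
 [-5.82988361e-04  3.18497925e-01 -9.47923379e-01  3.73716836e-01]
 [ 0.00000000e+00  0.00000000e+00  0.00000000e+00  1.00000000e+00]] [-2.83589057e-01  4.37384765e-01  1.60268866e+00 -1.71729068e-04
  1.10198975e+00 -5.99288699e-01]
```

View pics/w1.png

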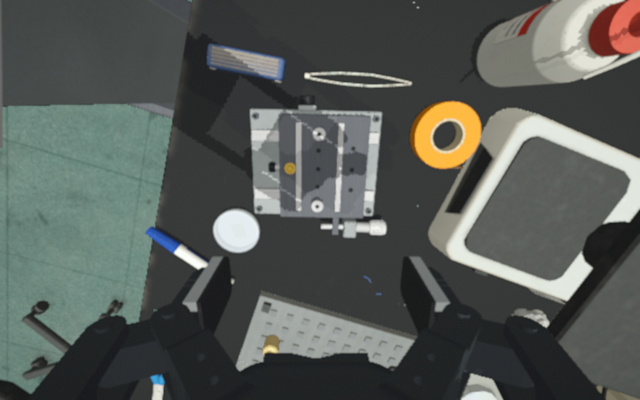

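The wrist view shows the stud heads at (319,133) and (318,206), the brass pin at (290,169), and the stage square in the picture. I'll measure coarsely and then look closer.

Add to h.py:
```python
def tool():
    s=sense();return s["tcp_pos"],Ro.from_quat(s["tool_rot"]).as_matrix()
def togo(P,yaw):   # shift in tool axes & turn to world TCP P, tool-x yaw
    p,R=tool();y=np.arctan2(R[1,0],R[0,0]);a=(yaw-y+np.pi)%(2*np.pi)-np.pi
    return R.T@(np.array(P)-p),-a
```

Run:
```python
from h import *
np.set_printoptions(precision=4,suppress=True)
d=load("w1.png");t=load("top0.png")
A=onz(d,[(319,133),(318,206)],.0433);print(A,np.linalg.norm(A[0]-A[1]))
print(dep(d,[(319,133),(318,206),(290,169),(300,185),(341,170)]))
m=A.mean(0);v=A[0]-A[1];yaw=np.arctan2(-v[0],v[1]);print(m,yaw)
c=m.copy();c[2]=.13;print(togo(c,yaw+np.pi/2))
```

```text
[[ 0.5435 -0.0011  0.0433]
 [ 0.5689 -0.0819  0.0433]] 0.08472750982940093
[[ 0.5435 -0.0011  0.0429]
 [ 0.569  -0.0821  0.0429]
 [ 0.5247 -0.0514  0.0351]
 [ 0.5416 -0.0678  0.0296]
 [ 0.5823 -0.0351  0.0298]]
[ 0.5562 -0.0415  0.0433] 0.30501481628857785
(array([0.0046, 0.0019, 0.1232]), np.float64(0.010762419700558468))
```

To row units: 0.12 m is 0.24, 0.1 m is 0.2, 0.01 rad is 0.0016.

Request:
{"name": "shift_gripper", "arguments": {"segments": {"moves":[[0.004,0.004,0.1,0.0016,1],[0.004,0.004,0.2,0.0016,1],[0.004,0.004,0.24,0.0016,1],[0.004,0.004,0.24,0.0016,1],[0.004,0.004,0.24,0.0016,1]]}}}

```text
t: 2.25
tcp_pos: [0.558, -0.0436, 0.1337]
tool_rot: [0.591, 0.807, 0.0, 0.0]
force: [0.0, -0.2, 0.4]
finger_gap: 0.999
gripper_force: 0.0
```

Add to h.py:
```python
def circ(d,guess,Zc,rmm,win=16,dark=False):
    """subpixel round bright/dark blob near guess (pixels) -> pixel centre"""
    g=cv2.cvtColor(d["pixels"],cv2.COLOR_RGB2GRAY).astype(np.uint8)
    u,v=map(int,guess);c=g[v-win:v+win+1,u-win:u+win+1]
    c=cv2.resize(c,None,fx=8,fy=8,interpolation=cv2.INTER_CUBIC)
    r=rmm/1000*d["f"]/Zc*8
    h=cv2.HoughCircles(c,cv2.HOUGH_GRADIENT_ALT,1.5,200,param1=150,param2=.3,minRadius=int(r*.8),maxRadius=int(r*1.25))
    if h is None: return None
    return [(a/8+u-win-.44,b/8+v-win-.44,q/8) for a,b,q in h[0]]
```

Run:
```python
from h import *
d=snap("wrist","w2.png")
cv2.imwrite("pics/w2c.png",cv2.resize(d["pixels"][60:300,180:480],None,fx=2.5,fy=2.5,interpolation=cv2.INTER_CUBIC)[:,:,::-1])
A=proj(d,[[ 0.5435,-0.0011,.0433],[ 0.5689,-0.0819,.0433]]);print(A,sense()["tcp_pos"])
for a in A: print(circ(d,a,.2,7,22))
```

```text
[[315.79779665 153.98840341]
 [315.62803263 259.01513429]] [ 0.55871529 -0.0435854   0.13455325]
[(np.float32(315.2475), np.float32(154.935), np.float32(9.792057))]
None
```

View pics/w2c.png

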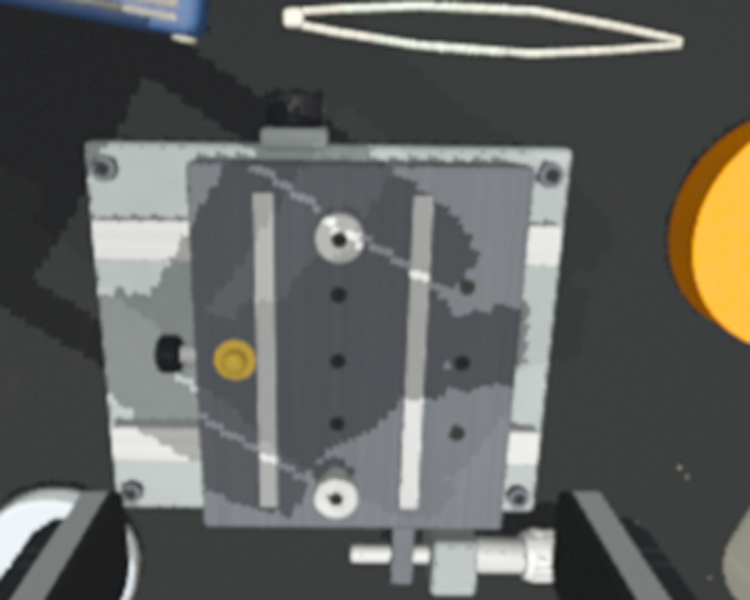

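The close view shows the head centres at about (315.3,155.3) and (314.1,258.9), the pin at (273.5,203.5), nothing else near. I'll refine this with the depth clusters, averaged over a few frames.

Add to h.py:
```python
def many(n=6):
    P=[];F=[]
    for i in range(n):
        F.append(snap("wrist"));P.append(sense()["tcp_pos"])
    return F,np.array(P)
def toolpt(d,uv,zt):
    """pixel -> tool coords on plane tool z = zt"""
    H=np.array(d["hand_eye"]);p=cv2.undistortPoints(np.array(uv,float).reshape(-1,1,2),d["K"],d["D"])[:,0]
    r=np.c_[p,np.ones(len(p))]@H[:3,:3].T;c=H[:3,3];return c+r*((zt-c[2])/r[:,2])[:,None]
```

Run:
```python
from h import *
np.set_printoptions(precision=4,suppress=True)
F,P=many(6);print(P.mean(0),P.std(0))
H=np.array(F[0]["hand_eye"])
for d in F[:3]:
    out=[]
    v,u=np.mgrid[:400,:640];Z=d["range_z"]
    rel=np.c_[u.ravel(),v.ravel()]
    C=cloud(d)
    for g in((315,155),(314,259)):
        m=(abs(u-g[0])<16)&(abs(v-g[1])<16)&(C[:,:,2]>.038)
        uv=np.array([u[m].mean(),v[m].mean()]);out.append(uv)
    print(m.sum(),np.array(out),np.median(C[m][:,2]),end=' ')
    zt=P.mean(0)[2]-.0433
    q=toolpt(d,out,zt);print(q[:,:2],np.linalg.norm(q[0]-q[1]),np.arctan2(*(q[0]-q[1])[[1,0]]))
g=cv2.cvtColor(F[0]["pixels"],cv2.COLOR_RGB2GRAY)
for x,y in((315,155),(314,259)):
    print(g[y-13:y+14:1,x-13:x+14])
```

```text
[ 0.5587 -0.0431  0.1349] [0.0003 0.0003 0.0002]
253 [[313.9647 153.5   ]
 [312.6917 257.0553]] 0.04323814970915954 [[ 0.045  -0.0024]
 [-0.0388 -0.0036]] 0.08378011284795935 0.01468631324577055
252 [[313.3333 153.4686]
 [312.0952 256.8016]] 0.04328945012482717 [[ 0.045  -0.0028]
 [-0.0385 -0.0041]] 0.08357268775142616 0.015052449790210374
253 [[313.3003 153.3802]
 [312.1028 256.6443]] 0.04323689199893749 [[ 0.0451 -0.0028]
 [-0.0384 -0.0041]] 0.08349283799459135 0.014705654727875378
[[ 91 105 130 134 121 103  94  93  88  86  87  91  93  91  84  81  82  85
   88  89  93  93  93  91  86  83  81]
 [ 92 101 127 134 120 103  93  89  84  83  87  93  96  94  89  85  83  82
   82  83  87  92  92  91  85  82  82]
 [ 91  97 113 117 107  95  91  89  95 103 113 121 123 121 115 106  95  87
   82  82  85  91  91  88  84  82  83]
 [ 92  93  97  98  92  95 107 122 145 158 158 158 157 154 148 139 126 110
   97  85  84  89  91  86  82  83  84]
 [ 92  92  93  91  91 114 155 186 208 216 204 193 188 179 171 166 158 145
  127 105  89  87  86  83  82  84  84]
 [ 92  92  92  91 102 148 199 227 241 245 237 
[... 4792 characters left out ...]
 137 136 135 134 135]
 [135 136 136 135 135 135 134 132 133 136 140 142 143 141 137 134 134 134
  134 134 135 137 138 136 136 135 136]
 [133 133 133 133 132 132 133 131 130 132 133 134 134 133 132 131 132 133
  132 132 133 137 136 134 135 134 135]
 [115 116 116 116 115 115 115 115 114 116 117 118 118 116 116 115 116 117
  115 117 119 120 121 121 121 121 120]
 [ 83  83  85  84  84  84  83  84  84  84  85  86  85  84  85  84  84  85
   84  86  89  89  90  89  91  90  91]
 [ 64  65  64  65  64  64  64  64  65  64  65  64  65  65  64  65  65  65
   65  65  67  67  66  66  67  66  67]
 [ 61  62  61  61  63  61  61  62  62  63  61  61  62  62  62  61  62  62
   62  61  61  62  62  63  62  62  62]]
```

Run:
```python
from h import *
np.set_printoptions(precision=4,suppress=True)
d=snap("wrist");q=toolpt(d,[(313.3,154.3),(312.3,257.9)],.0916);print(q,q.mean(0),np.linalg.norm(q[0]-q[1]),np.arctan2(*(q[0]-q[1])[[1,0]]))
print(sense()["tcp_pos"],togo([.5248,.2388,.0976],np.pi/2-.131))
```

```text
[[ 0.0444 -0.0028  0.0916]
 [-0.0395 -0.0039  0.0916]] [ 0.0025 -0.0034  0.0916] 0.08395480344748334 0.012758637075899195
[ 0.5581 -0.0427  0.1342] (array([0.2784, 0.0536, 0.0364]), np.float64(0.4390887269392252))
```

To row units: 0.278 m is 0.556, 0.054 m is 0.108, 0.44 rad is 0.07.

Request:
{"name": "shift_gripper", "arguments": {"segments": {"moves":[[0.556,0.108,0,0.07,1],[0.556,0.108,0,0.07,1],[0.556,0.108,0,0.07,1],[0.556,0.108,0.04,0.07,1],[0.556,0.108,0.072,0.07,1],[0.556,0.108,0.072,0.07,1],[0.556,0.108,0.072,0.07,1],[0.556,0.108,0.072,0.07,1],[0.556,0.108,0.072,0.07,1],[0.556,0.108,0.072,0.07,1]]}}}

```text
t: 3.65
tcp_pos: [0.5257, 0.2373, 0.0979]
tool_rot: [0.753, 0.658, 0.0, 0.0]
force: [0.2, -0.2, 0.6]
finger_gap: 0.995
gripper_force: 0.0
```

Run:
```python
from h import *
d=snap("wrist","p1.png")
cv2.imwrite("pics/p1c.png",cv2.resize(d["pixels"][60:300,160:460],None,fx=2.5,fy=2.5,interpolation=cv2.INTER_CUBIC)[:,:,::-1])
```

```text
(no output)
```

View pics/p1c.png

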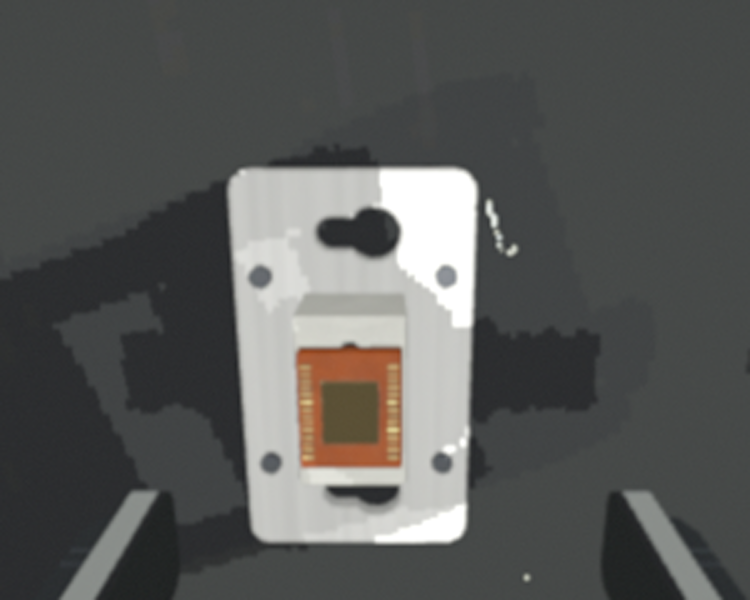

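The plate is fully in view. Its left hole is at about px (310,152.5); the right hole is half hidden behind the block. I'll fit the outline and the visible hole.

Add to h.py:
```python
def plate(d,zt,ths=(120,140)):
    """plate fit in tool frame: edges of the upper face (z plane zt) and the left hole"""
    g=cv2.cvtColor(d["pixels"],cv2.COLOR_RGB2GRAY);out=[]
    for th in ths:
        w=(g>th).astype(np.uint8);w[285:]=0;w[:100]=0
        c=max(cv2.findContours(w,cv2.RETR_EXTERNAL,cv2.CHAIN_APPROX_NONE)[0],key=cv2.contourArea)
        q=toolpt(d,c[:,0],zt)[:,:2]
        (c0,sz,_)=cv2.minAreaRect((q*1000).astype(np.float32));m=np.array(c0)/1000
        f=lambda k,s:[p for p in [q[(s*(q-m)[:,k]>(.030 if k==1 else .056))&(abs((q-m)[:,1-k])<(.045 if k==1 else .025))]]][0]
        L={}
        for nme,k,s in(("front",1,-1),("back",1,1),("left",0,1),("right",0,-1)):
            p=f(k,s);L[nme]=np.polyfit(p[:,1-k],p[:,k],1)
        out.append((th,np.sort(sz),m,{k:np.round(v,4) for k,v in L.items()}))
    # left hole: dark blob inside
    uvh=None
    w=(g<115).astype(np.uint8);n,lab,st,ce=cv2.connectedComponentsWithStats(w)
    for i in range(1,n):
        if 150<st[i,4]<900 and abs(ce[i,1]-152)<15 and abs(ce[i,0]-305)<20:
            k=(lab==i).astype(np.uint8);q=cv2.findContours(k,0,1)[0][0][:,0].astype(float)
            q=toolpt(d,q,zt)[:,:2]; out.append(("hole bounds (+-half px)",q.min(0),q.max(0),ce[i]))
    return out
```

Run:
```python
from h import *
np.set_printoptions(precision=4,suppress=True)
F,P=many(3);p=P.mean(0);print(p,P.std(0))
for o in plate(F[2],p[2]-.006): print(*o)
M=F[2]["M"]; print(dep(F[2],[(310,170),(295,240),(300,180)]), "R",tool()[1][:2,:2])
```

```text
[0.5255 0.2374 0.0978] [0.0001 0.0001 0.0001]
120 [ 70.9394 121.1041] [ 0.0026 -0.0112] {'front': array([-0.0016, -0.0463]), 'back': array([0.0054, 0.0234]), 'left': array([0.0039, 0.0631]), 'right': array([-0.0292, -0.0578])}
140 [ 70.3189 120.9421] [ 0.0026 -0.0113] {'front': array([-0.0008, -0.0461]), 'back': array([0.0041, 0.0233]), 'left': array([0.0187, 0.0628]), 'right': array([-0.027 , -0.0576])}
hole bounds (+-half px) [ 0.0384 -0.0216] [0.052  0.0014] [304.4912 152.7763]
[[0.5248 0.2701 0.0054]
 [0.5096 0.231  0.0374]
 [0.5174 0.2665 0.0166]] R [[ 0.1335  0.991 ]
 [ 0.991  -0.1335]]
```

To row units: 0.066 m is 0.132, -0.0113 m is -0.0226, 0.002 rad is 0.0003.

Request:
{"name": "shift_gripper", "arguments": {"segments": {"moves":[[0.0052,-0.0226,0.04,0.0003,1],[0.0052,-0.0226,0.1,0.0003,1],[0.0052,-0.0226,0.132,0.0003,1],[0.0052,-0.0226,0.132,0.0003,1],[0.0052,-0.0226,0.132,0.0003,0],[0.0052,-0.0226,0.132,0.0003,0],[0.0052,-0.0226,0.132,0.0003,0],[0.0052,-0.0226,0.132,0.0003,0],[0.0052,-0.0226,0.132,0.0003,0],[0.0052,-0.0226,0.132,0.0003,0],[0.0052,-0.0226,0.132,0.0003,0],[0.0052,-0.0226,0.132,0.0003,0]]}, "grip_force": 25}}

```text
t: 5.05
tcp_pos: [0.5148, 0.2429, 0.0324]
tool_rot: [0.753, 0.658, 0.001, 0.0]
force: [0.1, -0.6, 5.9]
finger_gap: 0.347
gripper_force: 26.1
```

To row units: -0.066 m is -0.132, 0.0094 m is 0.0188.

Request:
{"name": "shift_gripper", "arguments": {"segments": {"moves":[[0,0,0,0,1],[0,0,0,0,1],[0,0,0,0,1],[0,0,0,0,1],[-0.005,0.0188,-0.06,0,1],[-0.005,0.0188,-0.132,0,1],[-0.005,0.0188,-0.132,0,1],[-0.005,0.0188,-0.132,0,1],[-0.005,0.0188,-0.132,0,1],[-0.005,0.0188,-0.132,0,1],[-0.005,0.0188,-0.132,0,1]]}}}

```text
t: 6.15
tcp_pos: [0.5222, 0.2388, 0.0962]
tool_rot: [0.753, 0.658, -0.001, -0.001]
force: [-0.7, -0.5, -1.5]
finger_gap: 1.0
gripper_force: 0.0
```

Run:
```python
from h import *
np.set_printoptions(precision=4,suppress=True)
F,P=many(3);p=P.mean(0);print(p,P.std(0))
for d in F[1:]:
  for o in plate(d,p[2]-.006): print(*o)
print("R",tool()[1][:2,:2])
```

```text
[0.5225 0.2389 0.0965] [0.0001 0.     0.0001]
120 [ 70.9716 121.5027] [ 0.0017 -0.0087] {'front': array([ 0.0003, -0.0437]), 'back': array([0.0034, 0.0261]), 'left': array([0.0183, 0.0622]), 'right': array([-0.0296, -0.0588])}
140 [ 70.5058 120.8589] [ 0.0014 -0.0086] {'front': array([-0.0017, -0.0435]), 'back': array([0.0074, 0.0259]), 'left': array([-0.0005,  0.0618]), 'right': array([-0.0297, -0.0587])}
hole bounds (+-half px) [ 0.0372 -0.0187] [0.0508 0.0042] [308.0848 154.4804]
120 [ 70.9395 121.493 ] [ 0.0017 -0.0088] {'front': array([ 0.0006, -0.0439]), 'back': array([0.0061, 0.0258]), 'left': array([0.0103, 0.062 ]), 'right': array([-0.0292, -0.0588])}
140 [ 70.3306 120.7869] [ 0.0014 -0.0089] {'front': array([-0.0015, -0.0436]), 'back': array([0.0053, 0.0256]), 'left': array([-0.0005,  0.0618]), 'right': array([-0.0293, -0.0588])}
hole bounds (+-half px) [ 0.0372 -0.0193] [0.0508 0.0035] [307.7316 154.4567]
R [[ 0.1336  0.991 ]
 [ 0.991  -0.1336]]
```

To row units: 0.065 m is 0.13, -0.009 m is -0.018, 0.002 rad is 0.0003.

Request:
{"name": "shift_gripper", "arguments": {"segments": {"moves":[[0.003,-0.018,0.04,0.0003,1],[0.003,-0.018,0.1,0.0003,1],[0.003,-0.018,0.13,0.0003,1],[0.003,-0.018,0.13,0.0003,1],[0.003,-0.018,0.13,0.0003,0],[0.003,-0.018,0.13,0.0003,0],[0.003,-0.018,0.13,0.0003,0],[0.003,-0.018,0.13,0.0003,0],[0.003,-0.018,0.13,0.0003,0],[0.003,-0.018,0.13,0.0003,0],[0.003,-0.018,0.13,0.0003,0],[0.003,-0.018,0.13,0.0003,0],[0.003,-0.018,0.13,0.0003,0]]}, "grip_force": 40}}

```text
t: 7.6
tcp_pos: [0.5149, 0.2419, 0.0334]
tool_rot: [0.754, 0.657, 0.001, 0.0]
force: [-0.1, 0.2, 6.8]
finger_gap: 0.344
gripper_force: 42.6
```

Run:
```python
from h import *
np.set_printoptions(precision=4,suppress=True)
F,P=many(3);p=P.mean(0);print(p,P.std(0),sense()["force"],tool()[1])
d=snap("wrist","g1.png")
cv2.imwrite("pics/g1c.png",cv2.resize(d["pixels"][60:400,140:490],None,fx=1.7,fy=1.7,interpolation=cv2.INTER_CUBIC)[:,:,::-1])
```

```text
[0.515  0.2419 0.0334] [0. 0. 0.] [ 0.3859 -0.2234  5.7545] [[ 0.1356  0.9908  0.002 ]
 [ 0.9908 -0.1356  0.0005]
 [ 0.0007  0.0019 -1.    ]]
```

View pics/g1c.png

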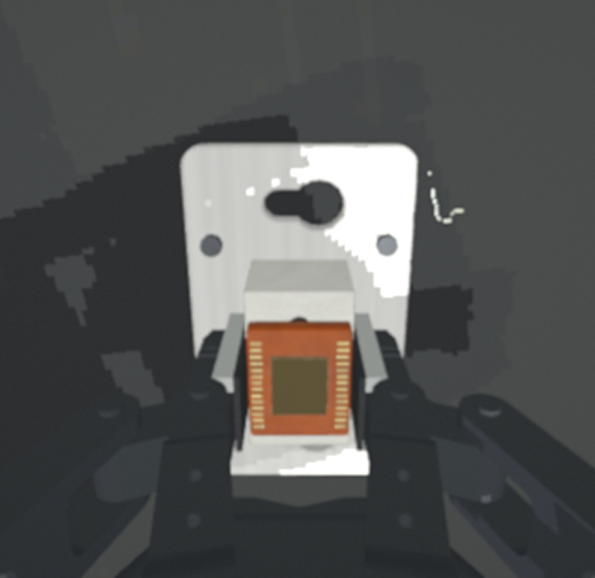

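The plate is gripped squarely. The left hole sits at about crop (320,202), i.e. px (328,179), and both long edges are visible on crop rows 160–320. Next, the plate's offset within the grip.

Add to h.py:
```python
def edges(d,zt,r0=165,r1=230,cs=(235,395),th=(90,150)):
    g=cv2.cvtColor(d["pixels"],cv2.COLOR_RGB2GRAY).astype(float)
    L=[];R=[]
    for r in range(r0,r1,2):
        row=g[r]
        gx=np.diff(row)
        a=cs[0]+np.argmax(gx[cs[0]:cs[0]+40]);b=cs[1]-40+np.argmin(gx[cs[1]-40:cs[1]])
        w=np.clip(gx[a-2:a+3],0,None);L.append((a+.5+(w*np.arange(-2,3)).sum()/w.sum(),r))
        w=np.clip(-gx[b-2:b+3],0,None);R.append((b+.5+(w*np.arange(-2,3)).sum()/w.sum(),r))
    l=toolpt(d,L,zt);q=toolpt(d,R,zt)
    f=lambda p:np.polyfit(p[:,0],p[:,1],1)
    for k in range(2):
        fl,fr=f(l),f(q); l=l[abs(l[:,1]-np.polyval(fl,l[:,0]))<.001];q=q[abs(q[:,1]-np.polyval(fr,q[:,0]))<.001]
    x=(l[:,0].mean()+q[:,0].mean())/2
    a,b=np.polyval(f(l),x),np.polyval(f(q),x)
    print("edges at x=%.3f front %.4f back %.4f width %.4f mid %.4f slopes %.4f %.4f n %d %d"%(x,a,b,b-a,(a+b)/2,f(l)[0],f(q)[0],len(l),len(q)))
```

Run:
```python
from h import *
np.set_printoptions(precision=4,suppress=True)
d=load("g1.png");print(d["hand_eye"][:2])
edges(d,.0274)
# far (left) end edge and hole
print("left end",toolpt(d,[(300,60+143/1.7),(340,60+143/1.7)],.0274),"hole",toolpt(d,[(140+320.5/1.7-.5,60+202.5/1.7-.5)],.0274))
```

```text
[[-0.0006 -0.9479 -0.3186  0.0815]
 [ 1.     -0.0006  0.     -0.001 ]]
edges at x=0.033 front -0.0361 back 0.0340 width 0.0701 mid -0.0011 slopes 0.0000 -0.0031 n 33 32
left end [[ 0.0604 -0.0088  0.0274]
 [ 0.0604  0.011   0.0274]] hole [[0.0428 0.0053 0.0274]]
```

Run:
```python
from h import *
np.set_printoptions(precision=4,suppress=True)
d=load("w2.png");H=np.array(d["hand_eye"]);T=d["M"]@np.linalg.inv(H);y0=np.arctan2(T[1,0],T[0,0])
c,s=np.cos(y0),np.sin(y0);R=np.array([[c,s],[s,-c]])
mid=np.array([.5585,-.0430])+R@[.0025,-.0034]
yaw=y0-.0143;c,s=np.cos(yaw),np.sin(yaw);R2=np.array([[c,s],[s,-c]])
P=mid-R2@[.0004,.0050]
print(y0,mid,yaw,P,"stage yaw",y0-.0128-np.pi/2);print(togo([*P,.135],yaw))
```

```text
1.8774527015324858 [ 0.5545 -0.0416] 1.8631527015324858 [ 0.5498 -0.0435] stage yaw 0.2938563747375893
(array([-0.2779,  0.0734, -0.1017]), np.float64(-0.4283215884782665))
```

To row units: -0.278 m is -0.556, -0.26 m is -0.52, -0.428 rad is -0.0681.

Request:
{"name": "shift_gripper", "arguments": {"segments": {"moves":[[0,0,-0.06,0,0],[0,0,-0.14,0,0],[-0.06,0.02,-0.2,-0.0159,0],[-0.14,0.04,-0.204,-0.0318,0],[-0.22,0.06,-0.204,-0.0477,0],[-0.3,0.08,-0.204,-0.0681,0],[-0.38,0.1,-0.204,-0.0681,0],[-0.46,0.12,-0.204,-0.0681,0],[-0.52,0.14,-0.204,-0.0681,0],[-0.556,0.1468,-0.204,-0.0681,0],[-0.556,0.1468,-0.204,-0.0681,0],[-0.556,0.1468,-0.16,-0.0681,0],[-0.556,0.1468,-0.12,-0.0681,0],[-0.556,0.1468,-0.104,-0.0681,0],[-0.556,0.1468,-0.104,-0.0681,0],[-0.556,0.1468,-0.104,-0.0681,0],[-0.556,0.1468,-0.104,-0.0681,0],[-0.556,0.1468,-0.104,-0.0681,0]]}}}

```text
t: 9.6
tcp_pos: [0.5499, -0.0436, 0.0852]
tool_rot: [0.597, 0.803, 0.0, 0.001]
force: [0.3, -0.7, -2.9]
finger_gap: 0.342
gripper_force: 41.4
```

Run:
```python
from h import *
np.set_printoptions(precision=4,suppress=True)
F,P=many(3);p=P.mean(0);print(p,P.std(0),sense()["force"],togo([.5498,-.0435,.0834],1.8632))
d=snap("wrist","s1.png");edges(d,.0274,cs=(235,395))
cv2.imwrite("pics/s1c.png",cv2.resize(d["pixels"][100:260,220:420],None,fx=4,fy=3.75,interpolation=cv2.INTER_CUBIC)[:,:,::-1])
```

```text
[ 0.5497 -0.0437  0.085 ] [0.0001 0.     0.0001] [-0.713  -0.5157 -3.0808] (array([0.0002, 0.0003, 0.0014]), np.float64(-0.00034960960771224237))Traceback (most recent call last):
  File "<stdin>", line 4, in <module>
  File "h.py", line 89, in edges
    fl,fr=f(l),f(q); l=l[abs(l[:,1]-np.polyval(fl,l[:,0]))<.001];q=q[abs(q[:,1]-np.polyval(fr,q[:,0]))<.001]
               ~^^^
  File "h.py", line 87, in <lambda>
    f=lambda p:np.polyfit(p[:,0],p[:,1],1)
               ~~~~~~~~~~^^^^^^^^^^^^^^^^^
    raise TypeError("expected non-empty vector for x")
TypeError: expected non-empty vector for x
```

Run:
```python
from h import *
d=load("s1.png")
cv2.imwrite("pics/s1c.png",cv2.resize(d["pixels"][100:260,220:420],None,fx=4,fy=3.75,interpolation=cv2.INTER_CUBIC)[:,:,::-1])
```

```text
(no output)
```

View pics/s1c.png

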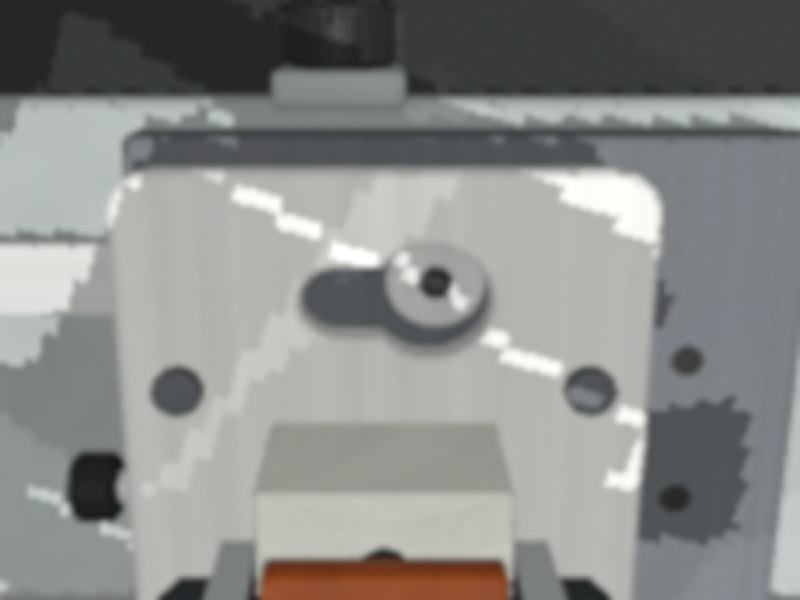

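The picture shows the left head through the round hole: the socket is at px ≈ (328.6,175.1) and the hole's centre at ≈ (327.5,179.0). I'll correct for parallax.

Run:
```python
from h import *
np.set_printoptions(precision=4,suppress=True)
d=load("s1.png")
h=toolpt(d,[(327.5,179.0)],.0274)[0];s=toolpt(d,[(328.6,175.1)],.0417)[0];print(h,s,s-h)
C=cloud(d);T=d["M"]@np.linalg.inv(d["hand_eye"])
for uv in((328,174),(324,173),(290,165),(310,150)): print(np.linalg.inv(T)@[*dep(d,[uv])[0],1])
# project sensitivity: hole rim of 16 mm and head 14 mm predicted in picture at measured centres
```

```text
[0.043  0.0049 0.0274] [0.0415 0.0061 0.0417] [-0.0015  0.0012  0.0143]
[0.0422 0.0058 0.0417 1.    ]
[0.0428 0.0035 0.0413 1.    ]
[ 0.0503 -0.0141  0.0276  1.    ]
[ 0.0579 -0.0039  0.0274  1.    ]
```

Create fit.py:
```python
from h import *
from scipy.optimize import minimize
from scipy.ndimage import map_coordinates
def tp(d,q):
    H=np.linalg.inv(np.array(d["hand_eye"]));r,_=cv2.Rodrigues(H[:3,:3]);return cv2.projectPoints(np.array(q,float).reshape(-1,1,3),r,H[:3,3],d["K"],d["D"])[0][:,0]
def key(n=40):
    a=np.arcsin(5/8);t=np.linspace(-np.pi+a,np.pi-a,n);ci=np.c_[8*np.cos(t),8*np.sin(t)];N=np.c_[np.cos(t),np.sin(t)]
    x=np.linspace(-6.5,-12,10);t2=np.linspace(np.pi/2,3*np.pi/2,16)
    P=np.r_[ci,np.c_[x,0*x+5],np.c_[x,0*x-5],np.c_[-12+5*np.cos(t2),5*np.sin(t2)]]
    N=np.r_[N,np.c_[0*x,0*x+1],np.c_[0*x,0*x-1],np.c_[np.cos(t2),np.sin(t2)]]
    return P/1000,N   # plate axes (x,y) about hole centre
def fitoutline(d,P,N,c0,zt,sign=1,dl=.0006):
    g=cv2.cvtColor(d["pixels"],cv2.COLOR_RGB2GRAY).astype(float)
    s=lambda q:map_coordinates(g,tp(d,np.c_[q,np.full(len(q),zt)]).T[::-1],order=1)
    sw=lambda Q:Q[:,::-1]  # plate (x,y)->tool (x=y_pl,y=x_pl)
    def f(c):
        return -np.mean(np.clip(sign*(s(sw(P+dl*N)+c)-s(sw(P-dl*N)+c)),-20,60))
    G=[(f(np.array(c0)+[i*4e-4,j*4e-4]),i,j) for i in range(-6,7) for j in range(-6,7)];b=min(G)
    r=minimize(f,np.array(c0)+[b[1]*4e-4,b[2]*4e-4],method="Nelder-Mead",options=dict(initial_simplex=np.array(c0)+[b[1]*4e-4,b[2]*4e-4]+np.array([[0,0],[3e-4,0],[0,3e-4]])))
    return r.x,-r.fun
```

Run:
```python
from fit import *
np.set_printoptions(precision=4,suppress=True)
P,N=key()
for n in("g1.png","s1.png"):
    d=load(n)
    print(n,fitoutline(d,P,N,[.0428,.005],.0274), "slot part",fitoutline(d,P[40:],N[40:],[.0428,.005],.0274))
d=load("s1.png");t=np.linspace(0,2*np.pi,60);N=np.c_[np.cos(t),np.sin(t)]
print("head",fitoutline(d,.007*N,N,[.0418,.0058],.0417,-1), "lower",fitoutline(d,.007*N[30:],N[30:],[.0418,.0058],.0417,-1),"socket",fitoutline(d,.0019*N,N,[.0418,.0058],.0417,1,.0005))
d=load("w2.png")
for c in((.044,-.0028),(-.0395,-.0039)): print("w2",fitoutline(d,.007*N,N,c,.0916,-1),fitoutline(d,.0019*N,N,c,.0916,1,.0005))
```

```text
g1.png (array([0.0423, 0.005 ]), np.float64(53.12277581167425)) slot part (array([0.0424, 0.0061]), np.float64(52.804809985564354))
s1.png (array([0.0428, 0.0048]), np.float64(39.27951253558589)) slot part (array([0.0429, 0.0052]), np.float64(49.15691944455721))
head (array([0.0417, 0.006 ]), np.float64(26.42783110491686)) lower (array([0.0418, 0.0059]), np.float64(53.72818836235506)) socket (array([0.0417, 0.0061]), np.float64(59.798119041558934))
w2 (array([ 0.044 , -0.0014]), np.float64(55.471034807679395)) (array([ 0.0432, -0.0016]), np.float64(60.0))
w2 (array([-0.0406, -0.0026]), np.float64(54.2832828563957)) (array([-0.0411, -0.0029]), np.float64(59.94421975696013))
```

Required shift in the tool frame: about -1.0 mm in x and +1.1 mm in y. I'll apply it, stop just above the heads and check.

The manual's scale: shifts go in shares of 500 mm and turns go in shares of 2 pi rad. Converting my numbers, 0.0055 m is 0.011, 0.0011 m is 0.0022.

Request:
{"name": "shift_gripper", "arguments": {"segments": {"moves":[[-0.002,0.0022,0.004,0,0],[-0.002,0.0022,0.011,0,0],[-0.002,0.0022,0.011,0,0],[-0.002,0.0022,0.011,0,0],[-0.002,0.0022,0.011,0,0]]}}}

```text
t: 10.3
tcp_pos: [0.5506, -0.0443, 0.0787]
tool_rot: [0.597, 0.802, -0.0, -0.0]
force: [-0.4, 0.3, -2.5]
finger_gap: 0.341
gripper_force: 41.5
```

Run:
```python
from fit import *
np.set_printoptions(precision=4,suppress=True)
F,Pp=many(2);p=Pp.mean(0);print(p,sense()["force"],togo([.5498,-.0435,.0834],1.8632))
d=F[1];P,N=key();zs=p[2]-.0433
print(fitoutline(d,P,N,[.0428,.005],.0274), "slot part",fitoutline(d,P[40:],N[40:],[.0428,.005],.0274))
t=np.linspace(0,2*np.pi,60);N=np.c_[np.cos(t),np.sin(t)]
print("head",fitoutline(d,.007*N,N,[.0425,.005],zs,-1),"socket",fitoutline(d,.0019*N,N,[.0425,.005],zs,1,.0005))
```

```text
[ 0.5506 -0.0443  0.0788] [ 0.2792  0.4785 -2.908 ] (array([ 0.0011, -0.0006, -0.0046]), np.float64(-0.00040554672239689893))
(array([0.0425, 0.0048]), np.float64(37.588376522748554)) slot part (array([0.0423, 0.005 ]), np.float64(47.90293974327798))
head (array([0.0426, 0.0051]), np.float64(27.98418547039797)) socket (array([0.0426, 0.0053]), np.float64(60.0))
```

To row units: 0.007 m is 0.014, 0.002 m is 0.004, 0.0015 rad is 0.0002.

Request:
{"name": "shift_gripper", "arguments": {"segments": {"moves":[[0,0.0008,0.004,0.0002,0],[0,0.0008,0.008,0.0002,0],[0,0.0008,0.012,0.0002,0],[0,0.0008,0.014,0.0002,0],[0,0.0008,0.014,0.0002,0]]}}}

```text
t: 10.9
tcp_pos: [0.5509, -0.0442, 0.0715]
tool_rot: [0.597, 0.802, -0.0, -0.0]
force: [0.5, -0.3, -3.5]
finger_gap: 0.343
gripper_force: 41.4
```

Below the head tops with no added force, so both heads are in the holes. Next, down towards the strips.

To row units: 0.007 m is 0.014, 0.006 m is 0.012.

Request:
{"name": "shift_gripper", "arguments": {"segments": {"moves":[[0,0,0.003,0,0],[0,0,0.006,0,0],[0,0,0.009,0,0],[0,0,0.012,0,0],[0,0,0.014,0,0],[0,0,0.014,0,0],[0,0,0.014,0,0]]}}}

```text
t: 11.6
tcp_pos: [0.5511, -0.0442, 0.065]
tool_rot: [0.597, 0.802, 0.0, 0.0]
force: [0.2, 1.6, 1.7]
finger_gap: 0.339
gripper_force: 42.0
```

To row units: 0.0018 m is 0.0036, 0.0012 m is 0.0024.

Request:
{"name": "shift_gripper", "arguments": {"segments": {"moves":[[0,0,0.0012,0,0],[0,0,0.0024,0,0],[0,0,0.0036,0,0],[0,0,0.0036,0,0],[0,0,0.0036,0,0]]}}}

```text
t: 12.1
tcp_pos: [0.5512, -0.0443, 0.0634]
tool_rot: [0.597, 0.802, 0.0, 0.0]
force: [-1.0, 0.5, 5.1]
finger_gap: 0.342
gripper_force: 42.6
```

To row units: 0.004 m is 0.008, 0.0008 m is 0.0016.

Request:
{"name": "shift_gripper", "arguments": {"segments": {"moves":[[0,0,0.0012,0,0],[0,0.002,0.0016,0,0],[0,0.004,0.0016,0,0],[0,0.006,0.0016,0,0],[0,0.008,0.0016,0,0],[0,0.008,0.0016,0,0]]}}}

```text
t: 12.7
tcp_pos: [0.5554, -0.0433, 0.0634]
tool_rot: [0.597, 0.802, 0.0, 0.001]
force: [-2.4, -0.8, 9.6]
finger_gap: 0.343
gripper_force: 43.1
```

To row units: 0.006 m is 0.012, 0.005 m is 0.01.

Request:
{"name": "shift_gripper", "arguments": {"segments": {"moves":[[0,0.002,0,0,0],[0,0.004,0,0,0],[0,0.006,0,0,0],[0,0.008,0,0,0],[0,0.01,0,0,0],[0,0.012,0,0,0],[0,0.012,0,0,0]]}}}

```text
t: 13.4
tcp_pos: [0.5622, -0.0415, 0.0634]
tool_rot: [0.597, 0.802, 0.001, 0.002]
force: [0.7, 1.2, 8.4]
finger_gap: 0.342
gripper_force: 42.9
```

To row units: 0.0015 m is 0.003, 0.001 m is 0.002.

Request:
{"name": "shift_gripper", "arguments": {"segments": {"moves":[[0,0.001,0,0,0],[0,0.002,0,0,0],[0,0.003,0,0,0],[0,0.003,0,0,0],[0,0.003,0,0,0]]}}}

```text
t: 13.9
tcp_pos: [0.5627, -0.0413, 0.0633]
tool_rot: [0.597, 0.802, 0.0, 0.001]
force: [-1.6, -1.9, 10.1]
finger_gap: 0.34
gripper_force: 43.1
```

To row units: 0.0015 m is 0.003, 0.001 m is 0.002.

Request:
{"name": "shift_gripper", "arguments": {"segments": {"moves":[[0,0.001,-0.0004,0,0],[0,0.002,-0.0008,0,0],[0,0.003,-0.0008,0,0],[0,0.003,-0.0008,0,0],[0,0.003,-0.0008,0,0]]}}}

```text
t: 14.4
tcp_pos: [0.5634, -0.0408, 0.0634]
tool_rot: [0.597, 0.802, -0.0, 0.0]
force: [-3.2, -0.9, 7.9]
finger_gap: 0.342
gripper_force: 43.0
```

Request:
{"name": "shift_gripper", "arguments": {"segments": {"moves":[[0,0.001,-0.0004,0,0],[0,0.002,-0.001,0,0],[0,0.003,-0.001,0,0],[0,0.003,-0.001,0,0],[0,0.003,-0.001,0,0]]}}}

```text
t: 14.9
tcp_pos: [0.5637, -0.0403, 0.0634]
tool_rot: [0.597, 0.802, -0.001, -0.001]
force: [-3.8, -2.9, 7.9]
finger_gap: 0.339
gripper_force: 42.9
```

To row units: 0.002 m is 0.004, 0.0015 m is 0.003.

Request:
{"name": "shift_gripper", "arguments": {"segments": {"moves":[[0,0.001,-0.0004,0,0],[0,0.002,-0.001,0,0],[0,0.003,-0.0014,0,0],[0,0.004,-0.0014,0,0],[0,0.004,-0.0014,0,0],[0,0.004,-0.0014,0,0]]}}}

```text
t: 15.5
tcp_pos: [0.5638, -0.04, 0.0635]
tool_rot: [0.597, 0.802, -0.002, -0.003]
force: [-6.1, -4.2, 6.1]
finger_gap: 0.341
gripper_force: 42.7
```

To row units: 0.003 m is 0.006, 0.002 m is 0.004.

Request:
{"name": "shift_gripper", "arguments": {"segments": {"moves":[[0,0.002,-0.0004,0,0],[0,0.004,-0.0008,0,0],[0,0.006,-0.0012,0,0],[0,0.006,-0.0012,0,0],[0,0.006,-0.0012,0,0]]}}}

```text
t: 16.0
tcp_pos: [0.5641, -0.0397, 0.0636]
tool_rot: [0.597, 0.803, -0.004, -0.005]
force: [-11.3, -7.4, 7.2]
finger_gap: 0.344
gripper_force: 42.7
```

Firmly home (about 13 N along the travel, no further motion). I'll ease off the push, open, rise and look.

To row units: -0.07 m is -0.14, -0.004 m is -0.008.

Request:
{"name": "shift_gripper", "arguments": {"segments": {"moves":[[0,-0.004,0,0,0],[0,-0.008,0,0,0],[0,-0.008,0,0,0],[0,-0.008,0,0,0.6],[0,-0.008,0,0,1],[0,-0.008,0,0,1],[0,-0.008,0,0,1],[0,-0.008,0,0,1],[0,-0.008,-0.06,0,1],[0,-0.008,-0.14,0,1],[0,-0.008,-0.14,0,1],[0,-0.008,-0.14,0,1],[0,-0.008,-0.14,0,1]]}}}

```text
t: 17.3
tcp_pos: [0.5652, -0.0396, 0.1338]
tool_rot: [0.597, 0.802, -0.0, -0.001]
force: [-0.9, 0.8, 0.1]
finger_gap: 1.0
gripper_force: 0.0
```

Run:
```python
from h import *
np.set_printoptions(precision=4,suppress=True)
d=snap("wrist","f1.png");C=cloud(d)
cv2.imwrite("pics/f1c.png",cv2.resize(d["pixels"][60:300,170:470],None,fx=2.5,fy=2.5,interpolation=cv2.INTER_CUBIC)[:,:,::-1])
```

```text
(no output)
```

View pics/f1c.png

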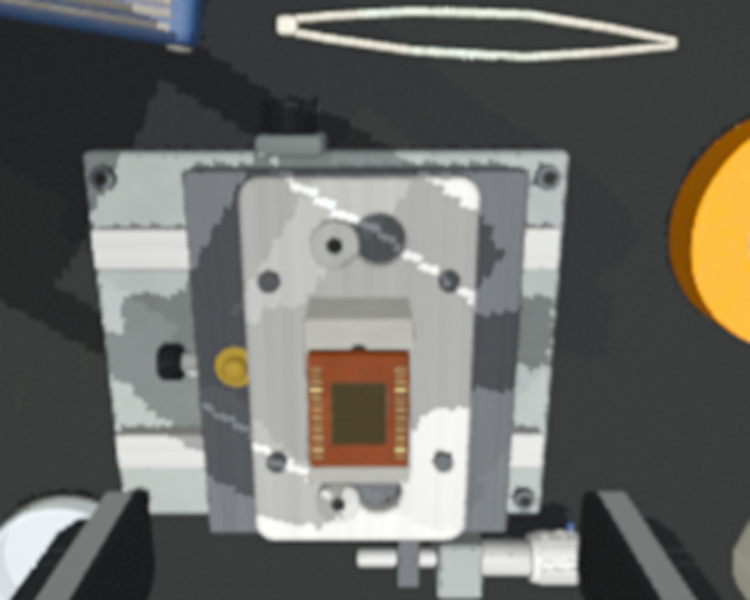

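The picture shows both heads over the slots, with the brass pin fully visible at crop (233,366), just in front of the plate's front edge. I'll verify the heights by depth.

Run:
```python
from h import *
np.set_printoptions(precision=4,suppress=True)
d=load("f1.png");f=lambda u,v:(170+u/2.5,60+v/2.5)
print("pin",dep(d,[f(233,366),f(230,362),f(236,370)]));
print("plate",dep(d,[f(262,200),f(465,220),f(275,510),f(445,520),f(275,370),f(450,370)]));print(sense()["force"])
```

```text
pin [[ 0.5238 -0.0499  0.0345]
 [ 0.5226 -0.0491  0.0337]
 [ 0.5251 -0.051   0.0343]]
plate [[ 0.5201  0.0032  0.0359]
 [ 0.5783  0.0147  0.0373]
 [ 0.5493 -0.0951  0.0361]
 [ 0.6046 -0.0818  0.0373]
 [ 0.5369 -0.0467  0.0364]
 [ 0.5893 -0.0309  0.0366]]
[-0.0043 -0.4311 -0.4144]
```

Plate flat (top at 36–37 mm), pin up (about 34.5 mm), gripper clear. Handing in.

```bash
python3 -c "
from station import job;print(job.sign_off())"
```

```text
the job is handed in; nothing more can be done
None
```

The plate is mounted: it lies flat with both slots fully home under the stud heads, the lock pin is up at its front edge, the gripper has let go, and I handed the job in with about 17 s on the robot's clock; the sign-off gave no verdict.

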